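# Slide the two-well plate home into its sprung storage bay

### The job

Put the loose white two-well plate away: slide it across the steel draining board, without ever lifting it clear, and over the edge into the empty storage bay next to the plate already stored there. Push it against the bay's sprung stop until its trailing edge drops behind the front wall and it lies flat on the bay floor, gripped by the stop; leave the stored plate and the bottles and beaker alone, and let go.

Things in the scene. Friction and masses are not known exactly. Their poses are not given: they have to be found in the camera images.
- plate_mid (a point): Centre (half-way up) of the loose white ceramic reaction plate, 120 (own x) x 96 (own y) x 16 mm, about 0.3 kg, on the steel board at the start; too wide to grasp across. x = its long side, z up. Two rectangular wells in its top; end walls 12 mm thick, rib between the wells 16, side walls 14, floor 6 mm. Front and back are alike: either way round is right.
- well_a (a point): Middle of the floor of the plate's well nearer the bays (28 mm towards the plate's +x), 6 mm above the underside. The well is 40 (x) x 68 (y) mm and 10 mm deep, with upright walls: closed or part-open fingertips let down into it can push the plate along and turn it by the walls. Axes as plate_mid.
- well_b (a point): Middle of the floor of the plate's other well (28 mm towards the plate's -x), same size as the first.
- bay_seat (a point): Where the middle of the plate's underside belongs: on the floor of the EMPTY bay, 4 mm above the bench. x points into the bay, away from the board; z up. The bay is a fixed grey tray, open on top, 101 mm wide inside (2.5 mm play each side of the plate); side walls end 12 mm above its floor, so the plate's top stands 4 mm proud when home.
- bay_mouth (a point): Middle of the front wall's inner top edge of the empty bay, 60 mm towards -x from bay_seat, 15 mm above the bench. The wall is 6 mm thick; the board's edge meets its outer face, and the board's top is 1 mm higher (16 mm above the bench). Axes as bay_seat.
- stop (a joint): Sprung stop at the far end of the empty bay, in m: 0 = fully out, its face then 55 mm beyond bay_seat (115 mm from the front wall, 5 mm too short for the plate). It is pushed back along the bay's x, at most 0.015: 2.5 N at first, 5 N at 5 mm, 10 N at 15 mm. Reads about 0.005 when a plate is home.
- stored_mid (a point): Centre (half-way up) of an identical plate already stored in the other bay, right beside the empty one (117 mm centre to centre), on either side of it; leave it.
- board: Polished steel draining board, 170 (x) x 340 (y) x 16 mm, fixed; origin at the middle of its underside on the bench. Its +x edge adjoins both bays, which stand 58.5 mm either side of its centreline and share its heading.
- bottle: Bystander: brown glass bottle with white cap, 60 mm diameter, 125 mm high; origin under its base.
- dropper: Bystander: small brown bottle with blue cap, 42 mm diameter, 85 mm high; origin under its base.
- beaker: Bystander: glass beaker, 70 mm diameter, 85 mm high; origin under its base.
Not all that is in view belongs to the job. Leave any green or red look-alike of the part that bears plate_mid alone.

How it is judged (in metres and radians):
On the way:
1. the leading edge of the plate has gone down into the empty bay and pushes the sprung stop back (value of joint stop above 0.0025 m and horizontal distance between plate_mid and bay_seat below 0.02 m), for 0.1 s.
At the end, for the whole second after the job is handed in: The plate lies flat (tilt under 0.03 rad, its underside within 2.5 mm of the bay floor) in the empty bay, its centre within 9 mm of bay_seat, its long side along the bay (within 0.1 rad), the sprung stop held back by more than 3 mm, at rest (z of plate_mid in the frame of bay_seat between 0.005 and 0.0105 m and angle between plate_mid's own z axis and vertical below 0.03 rad and horizontal distance between plate_mid and bay_seat below 0.009 m and angle between the x axis of plate_mid and the x axis of bay_seat, either way round below 0.1 rad and value of joint stop above 0.003 m and linear speed of plate below 0.01 m/s); the robot touches nothing.
It fails at once if the plate is lifted clear of the board (its centre more than 45 mm above the bench) (height (world z) of plate_mid above 0.045 m).
It fails at once if the stored plate is shifted by more than 8 mm (distance of stored_mid from where it was at the start of the episode above 0.008 m).
It fails at once if a bottle or the beaker is shifted by more than 15 mm or knocked over (distance of any of bottle, dropper, beaker from where it was at the start of the episode above 0.015 m or angle between any of bottle, dropper, beaker's own z axis and vertical above 0.5 rad).
It also fails if it takes over 48 s, if anything falls off the work surface, if the arm or the gripper's body presses on something with over 40 N, if the wrist force passes 120 N, or if a joint passes its speed limit or range.

### The arm

A 6-joint arm with a two-finger parallel gripper is mounted at the origin on the work surface. World frame = base frame: x ahead of the robot, y to its left, z up, the work surface at z = 0. Lengths are in m, angles in degrees, forces in N, time in s.
With the tool pointing down it reaches from about 0.4 to 0.825 m from the base axis. Payload 7 kg.
Tool frame: the origin (TCP) lies at the very end of the fingers, on their centre line; the grasp point (between the pads) lies 19 mm behind it; x points along the fingers, y is the direction in which the jaws open and shut, and the axes are right-handed (so a half turn about x gives the same grasp; the last joint's range is limited). The gripper opens to 88 mm and grips with 3 to 60 N. Pads are 19 mm wide; open, the fingers measure 130 mm over their backs; the gripper's body (78 mm by 193 mm) begins 47 mm behind the grasp point.
Start: joints at [88.929, 20.546, 0.682, 0, -70.136, -16.507], TCP at [0.204, 0.643, 0.227] pointing down, gripper open.
Joint ranges: [-176.03, 176.03], [-82.01, 121.73], [-58.28, 71.71], [-173.87, 95.51], [-174.79, -0.11], [-173.66, 173.66]. Speed limits (degrees/s): [136.94, 136.94, 172.46, 180, 180, 180].

### API

Orientations are given as [roll, pitch, yaw] about the fixed x, y, z axes, in that order (R = Rz(yaw) Ry(pitch) Rx(roll)).
In Python, from plant import monitor, eyes, ticket gives the robot as it stands. The module is installed in compiled form; this text tells all that it offers.
- The arm moves only by the shell command python3 -m crank 'ROWS'. ROWS is JSON, a list of rows, each an object with "linear": the shift along the world's x, y, z in units of 60 mm (1.0 is 60 mm), a list of three; "rot": the turn, a rotation vector about the world's x, y, z in units of 5 degrees (1.0 is 5 degrees), a list of three; "hand": the opening, from 0 (shut) to 1 (fully open). In form: [{"linear": [tx, ty, tz], "rot": [ax, ay, az], "hand": hand}, ...]. A call has 1 to 20 rows; each row shifts and turns the pose as measured when the row begins; what a row does not reach is not made up. A row lasts 1/8 s, in which the tool goes at most 62.5 mm and 10.7 degrees, less where a joint would pass 70% of its speed; a pose out of reach is approached as far as the arm can. A call is refused whole if a number of a shift passes 1 or a number of a turn 1, either way. A call with a gripper value outside its range is refused whole. The fingers move at their own pace and stop on an object; the grip force is fixed at half the most. Time passes only in rows, so rows that do not move let the fingers close. It gives the time, the measured TCP pose, the force and the opening at its end, in the units of the state.
- monitor.get_obs(): the state, without advancing time (a new reading comes with each control period).
- eyes.snapshot(name): name is "scene" or "side" or "wrist"; returns a dict with "image" (400x640x3 uint8, red, green, blue), "depth" (400x640 float32, m along the optical axis (not along the pixel's ray), 0 where there is no reading), "K" (3x3 intrinsics, pixels), "camera_from_world" (4x4, takes a point from world to camera coordinates); the wrist camera has in their place "hand_eye" (4x4, takes a point from camera to tool coordinates, whose origin is the TCP and whose axes are the tool frame's). Camera axes: x right, y up, looking along -z (the intrinsics and any distortion apply to the point x, -y, -z); pixel columns grow to the right and rows downward; lengths in m; the calibration is good to about 2 mm. A picture is of the moment at which its call begins: read the wrist's pose just before it.
- ticket.close_job(): hands the job in, once; it reports no verdict.
The state is a dict: "clock": time; "joint_pos": joint angles; "qvel": joint speeds; "tau": joint torques, N m; "tool_pos": TCP position; "orientation": TCP orientation; "force": force on the tool from outside, world axes, zero at the start; "moment": the same for the moment, N m; "opening": finger opening in m.
Only numpy, scipy, OpenCV 4.12 (cv2) and the standard library are available. Lean on these libraries where they do the work, as an engineer would, in place of code of your own. Each camera call takes 0.05 s, during which the arm holds its last target.

## Working session

There is one attempt and no reset: what is moved stays moved. The work goes in short steps, Python scripts to look and compute and a shell command to move; the robot and the scene stay as the last step left them, time stands still between calls to the robot, and variables do not carry over. Pictures are saved under pics/ and viewed, and the job is handed in when it is done.

```bash
mkdir -p pics; cat > h.py <<'E'
import numpy as np, cv2
from plant import monitor, eyes, ticket
def snap(n,f=None):
    o=monitor.get_obs(); s=eyes.snapshot(n)
    if f: cv2.imwrite('pics/'+f,cv2.cvtColor(s['image'],cv2.COLOR_RGB2BGR))
    s['obs']=o
    return s
E
python3 - <<'E'
from h import *
for n in ['scene','side','wrist']:
    s=snap(n,n+'0.png'); print(n,s['K'].tolist(),[k for k in s]); 
    if 'camera_from_world' in s: print(s['camera_from_world'].round(4).tolist())
    else: print(s['hand_eye'].round(4).tolist())
print(monitor.get_obs())
E
```

```text
scene [[389.6188113396663, 0.0, 314.1041781802726], [0.0, 389.6188113396663, 202.72835216141183], [0.0, 0.0, 1.0]] ['image', 'depth', 'K', 'camera_from_world', 'obs']
[[-0.5578, 0.8297, 0.0185, 0.227], [-0.5472, -0.3845, 0.7435, 0.2268], [0.624, 0.4046, 0.6685, -1.2832], [0.0, 0.0, 0.0, 1.0]]
side [[448.3189647204485, 0.0, 317.4495063090254], [0.0, 448.3189647204485, 209.28213592763154], [0.0, 0.0, 1.0]] ['image', 'depth', 'K', 'camera_from_world', 'obs']
[[0.7125, -0.7013, -0.0214, -0.278], [0.443, 0.4261, 0.7888, -0.2508], [-0.5441, -0.5715, 0.6143, -0.7781], [0.0, 0.0, 0.0, 1.0]]
wrist [[286.00813202582077, 0.0, 318.78461611541985], [0.0, 286.00813202582077, 203.10431418940993], [0.0, 0.0, 1.0]] ['image', 'depth', 'K', 'hand_eye', 'obs']
[[0.0008, 0.2484, -0.9687, -0.1571], [1.0, -0.0009, 0.0006, -0.0007], [-0.0007, -0.9687, -0.2484, -0.066], [0.0, 0.0, 0.0, 1.0]]
{'clock': 0.15, 'joint_pos': array([ 8.89303569e+01,  2.05819152e+01,  6.46277815e-01, -1.47472166e-02,
       -7.01351514e+01, -1.65081939e+01]), 'qvel': array([ 0.0349187 , -0.1023403 ,  0.09979659,  0.08324045,  0.04487039,
        0.01696106]), 'tau': array([-3.73362191e-04, -5.83278716e+01,  2.93290669e+01,  7.00126112e+00,
        8.76617327e-03, -1.10492147e-04]), 'tool_pos': array([0.20374983, 0.64313415, 0.22584202]), 'orientation': array([  95.42754522,   89.92786579, -102.15531155]), 'force': array([ 1.08769563, -0.70954369, -0.29325681]), 'moment': array([ 0.07073685, -0.01091588, -0.01998766]), 'opening': 0.08761155378243352}
```

View pics/scene0.png

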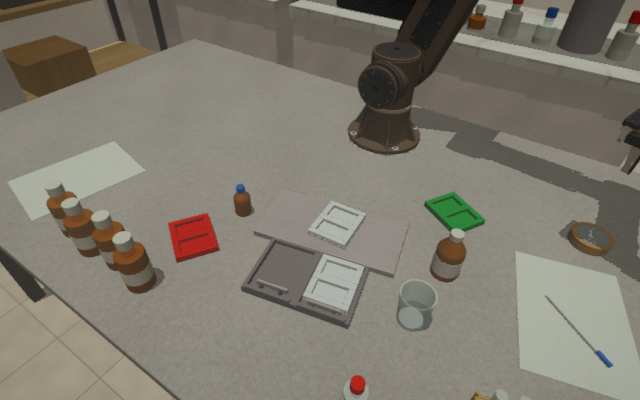

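View pics/side0.png

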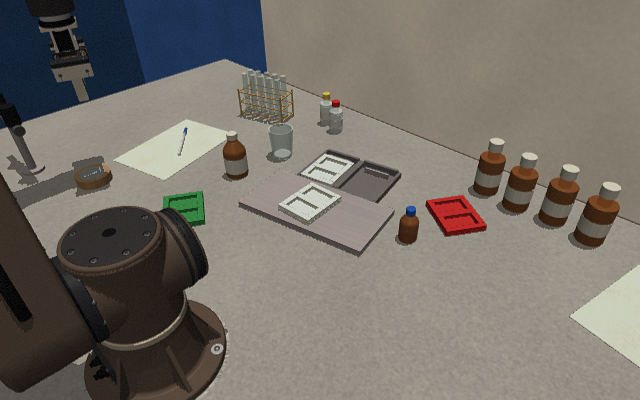

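View pics/wrist0.png

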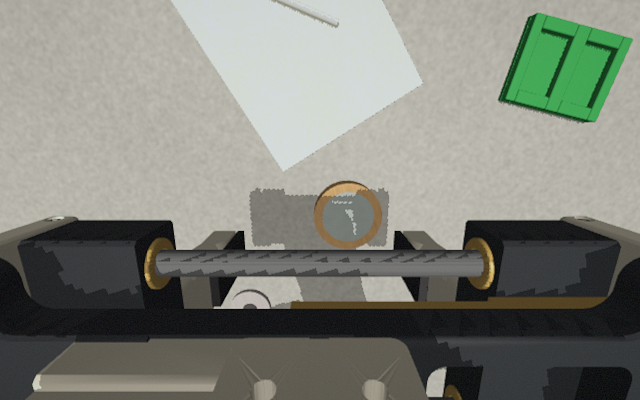

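The scene view shows the loose white plate on the board at (338,224). The stored white plate is in its bay at (335,283), and the empty bay is at about (285,268). The red (193,237) and green (454,212) look-alikes are decoys. The loose plate is the white one on the steel board. Next I'll take an enlarged crop and measure.

```bash
python3 - <<'E'
import cv2,numpy as np
a=cv2.imread('pics/scene0.png')[175:335,220:430]; b=cv2.imread('pics/side0.png')[140:260,220:420]
a=cv2.resize(a,(780,594),interpolation=cv2.INTER_CUBIC);b=cv2.resize(b,(800,480),interpolation=cv2.INTER_CUBIC)
cv2.imwrite('pics/sc_crop.png',a);cv2.imwrite('pics/si_crop.png',b)
E
```

```text
(no output)
```

View pics/sc_crop.png

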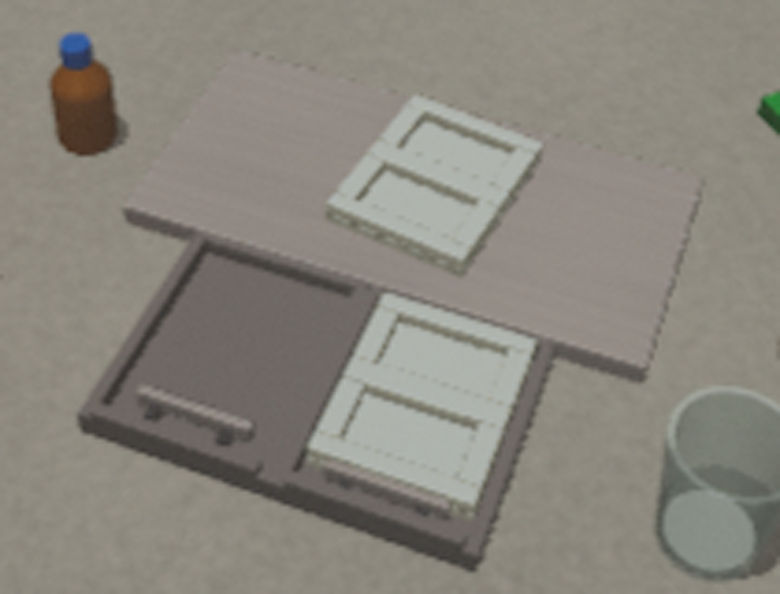

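View pics/si_crop.png

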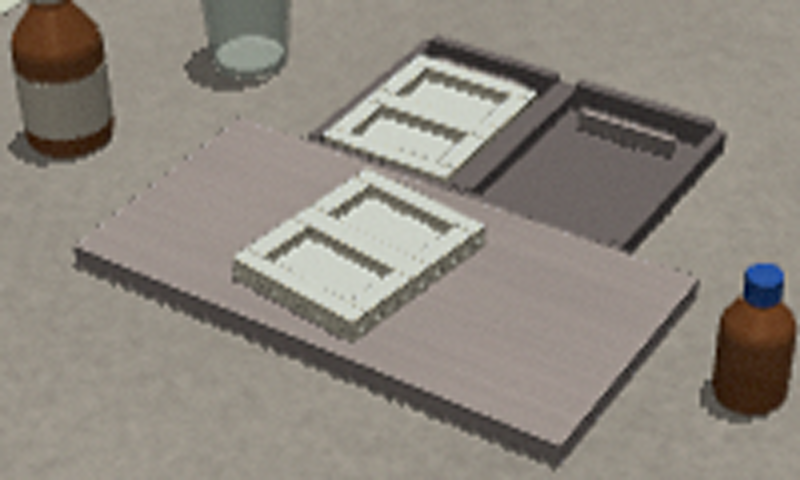

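Both crops confirm it. The loose plate is on the board at scene crop (435,182), and the empty bay lies on the dropper's side, left in the scene crop at (240,330), with its stop at (195,412).

```bash
cat >> h.py <<'E'
def ray(s,uv,z):
    T=s['camera_from_world'] if 'camera_from_world' in s else None
    uv=np.atleast_2d(np.float64(uv)); K=s['K']
    d=np.c_[(uv[:,0]-K[0,2])/K[0,0],-(uv[:,1]-K[1,2])/K[1,1],-np.ones(len(uv))]
    C=wfc(s); d=d@C[:3,:3].T; o=C[:3,3]
    t=(z-o[2])/d[:,2]; return o+d*t[:,None]
def wfc(s):
    if 'camera_from_world' in s: return np.linalg.inv(s['camera_from_world'])
    from scipy.spatial.transform import Rotation as R
    T=np.eye(4); T[:3,:3]=R.from_euler('xyz',s['obs']['orientation'],degrees=True).as_matrix(); T[:3,3]=s['obs']['tool_pos']
    return T@s['hand_eye']
def cloud(s):
    v,u=np.mgrid[0:400,0:640]; K=s['K'];d=s['depth']
    P=np.stack([(u-K[0,2])/K[0,0]*d,-(v-K[1,2])/K[1,1]*d,-d],-1)
    C=wfc(s); return P@C[:3,:3].T+C[:3,3]
def rect(xy):
    (c,(w,h),a)=cv2.minAreaRect(np.float32(xy)*1000)
    if w<h: w,h,a=h,w,a-90
    return np.round([*c,w,h,a],1)
E
python3 - <<'E'
from h import *
S={n:snap(n) for n in('scene','side')}
for n,off,k,cr in (('scene',(220,175),780/210,dict(loose=[(415,97),(542,147),(465,262),(328,205)],stored=[(383,293),(537,342),(474,505),(310,455)],board=[(232,52),(705,178),(643,372),(127,211)])),
 ('side',(220,140),4,dict(loose=[(362,170),(487,229),(352,325),(234,263)],stored=[(413,53),(537,91),(448,178),(323,133)],board=[(237,122),(698,285),(555,453),(75,250)]))):
    for nm,z in (('loose',.032),('stored',.02),('board',.016)):
        p=(np.array(cr[nm])+.5)/k-.5+off
        w=ray(S[n],p,z)[:,:2]; print(n,nm,w.round(4).tolist(),rect(w))
    s=S[n];P=cloud(s);im=s['image'].astype(int);v,u=np.mgrid[0:400,0:640]
    hsv=cv2.cvtColor(s['image'],cv2.COLOR_RGB2HSV)
    cent=ray(s,(np.array(cr['board']).mean(0))/k+off,.016)[0]
    near=np.hypot(P[...,0]-cent[0],P[...,1]-cent[1])<.3
    print('z hist loose', np.percentile(P[...,2][near],[5,50,95]).round(4))
    m=(near&(im.min(-1)>150)).astype(np.uint8)
    nn,l,st,ce=cv2.connectedComponentsWithStats(m)
    for i in range(1,nn):
        if st[i,4]>300:
            q=P[l==i]; zz=np.median(q[:,2]); q=q[abs(q[:,2]-zz)<.012]
            print(n,st[i],zz.round(4),rect(q[:,:2]))
E
```

```text
scene loose [[0.4107, 0.0543], [0.4046, 0.1487], [0.5204, 0.1585], [0.5284, 0.0636]] [465.8 106.4 118.1  95.2   4.6]
scene stored [[0.5603, 0.1259], [0.5403, 0.2199], [0.6553, 0.2446], [0.679, 0.1557]] [607.9 187.4 122.4  96.1  14.1]
scene board [[0.4294, -0.0883], [0.3531, 0.2445], [0.5216, 0.2796], [0.5932, -0.0469]] [475.1  97.4 341.4 172.1 -77.1]
z hist loose [-0.0011  0.0023  0.0533]
scene [ 308  201   58   44 1206] 0.0312 [463.5 103.8 122.4  95.7   4.5]
scene [ 304  254   60   57 1854] 0.0189 [607.2 185.7 121.3  94.1  12.3]
side loose [[0.516, 0.1532], [0.5246, 0.0539], [0.4059, 0.0464], [0.3972, 0.138]] [460.7  98.4 119.6  99.7   4.9]
side stored [[0.6532, 0.2449], [0.6756, 0.1483], [0.5594, 0.12], [0.5399, 0.2158]] [606.3 182.5 120.7  99.1  13.7]
side board [[0.5132, 0.2721], [0.5857, -0.0587], [0.42, -0.0929], [0.3512, 0.235]] [466.8  88.6 338.6 169.2 -77.6]
z hist loose [-0.0027  0.      0.0313]
side [301 154  53  30 681] 0.0178 [609.6 184.2 127.7  99.6  12.8]
side [ 279  182   62   38 1004] 0.0299 [464.6 101.9 122.7  98.4   4.5]
```

```bash
python3 - <<'E'
from h import *
S={n:snap(n) for n in('scene','side')}
pts=dict(scene=dict(bottle=(446,276),dropper=(243,213),beaker=(412,325)),side=dict(bottle=(235,177),dropper=(408,241),beaker=(281,157)))
for n in pts:
    for k,p in pts[n].items(): print(n,k,ray(S[n],p,0.0)[0].round(3))
# bay frame
a=np.radians(12.6);R=np.array([[np.cos(a),-np.sin(a)],[np.sin(a),np.cos(a)]])
for o in [(.632,.070)]:
    print((R.T@(np.array([.464,.103])-o)).round(4),(R.T@(np.array([.607,.185])-o)).round(4))
from scipy.spatial.transform import Rotation as Q
ob=monitor.get_obs();print(Q.from_euler('xyz',ob['orientation'],degrees=True).as_matrix().round(3))
E
```

```text
scene bottle [0.445 0.374 0.   ]
scene dropper [ 0.548 -0.123  0.   ]
scene beaker [0.599 0.36  0.   ]
side bottle [0.424 0.352 0.   ]
side dropper [ 0.538 -0.136  0.   ]
side beaker [0.578 0.34  0.   ]
[-0.1568  0.0689] [0.0007 0.1177]
[[-0.    -0.302 -0.953]
 [-0.    -0.953  0.302]
 [-1.     0.    -0.   ]]
```

```bash
python3 -m crank '[{"linear":[0.32,-0.75,0],"rot":[0,0,0.37],"hand":0},{"linear":[0.32,-0.75,0],"rot":[0,0,0.37],"hand":0},{"linear":[0.32,-0.75,0],"rot":[0,0,0.37],"hand":0},{"linear":[0.32,-0.75,0],"rot":[0,0,0.37],"hand":0},{"linear":[0.32,-0.75,0],"rot":[0,0,0.37],"hand":0},{"linear":[0.32,-0.75,0],"rot":[0,0,0.37],"hand":0},{"linear":[0.32,-0.75,0],"rot":[0,0,0.37],"hand":0},{"linear":[0.32,-0.75,0],"rot":[0,0,0.37],"hand":0},{"linear":[0.32,-0.75,0],"rot":[0,0,0.37],"hand":0},{"linear":[0.32,-0.75,0],"rot":[0,0,0.37],"hand":0},{"linear":[0.32,-0.75,0],"rot":[0,0,0.37],"hand":0},{"linear":[0,0,0],"rot":[0,0,0],"hand":0}]'; python3 - <<'E'
from h import *
from scipy.spatial.transform import Rotation as Q
o=monitor.get_obs();M=Q.from_euler('xyz',o['orientation'],degrees=True).as_matrix();print(o['clock'],o['tool_pos'],M.round(3),np.degrees(np.arctan2(-M[1,1],-M[0,1])),o['force'],o['opening'])
snap('wrist','wrist1.png')
E
```

```text
clock: 1.85
tool_pos: [0.4186, 0.1326, 0.2268]
orientation: [-146.3, 89.7, 37.3]
force: [-0.4, 0.2, -0.1]
opening: 0.0007
1.85 [0.41857971 0.13260693 0.22684656] [[ 0.004  0.063 -0.998]
 [ 0.003 -0.998 -0.063]
 [-1.    -0.003 -0.004]] 93.58690073173526 [-0.39435745  0.16414936 -0.081144  ] 0.0007454639499282901
```

View pics/wrist1.png

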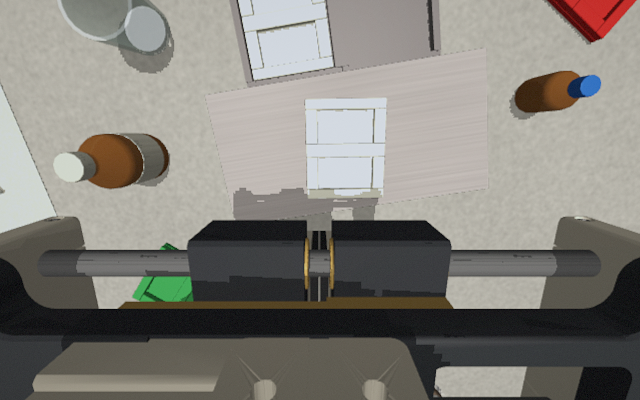

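The wrist view shows the loose plate ahead at (345,145), aligned with the tool to within a degree or so, with the bay beyond it. I'll cross-check the plate pose from this view.

```bash
python3 - <<'E'
from h import *
s=snap('wrist');P=cloud(s);im=s['image'].astype(int)
m=((im.min(-1)>165)&(P[...,2]>.012)&(P[...,2]<.045)&(np.mgrid[0:400,0:640][0]<205)).astype(np.uint8)
nn,l,st,ce=cv2.connectedComponentsWithStats(m)
for i in range(1,nn):
    if st[i,4]>800:
        q=P[l==i]; print(st[i],np.median(q[:,2]).round(4),rect(q[:,:2]), rect(q[q[:,2]>.028][:,:2]) if (q[:,2]>.028).sum()>50 else '')
print(ray(s,[(305,98),(386,98)],.032).round(4),ray(s,[(208,96),(487,50),(487,187)],.016).round(4))
c=cv2.cvtColor(s['image'],cv2.COLOR_RGB2BGR)[0:215,190:500]
cv2.imwrite('pics/w_crop.png',cv2.resize(c,(800,555),interpolation=cv2.INTER_CUBIC))
E
```

```text
[ 239    0   95   80 3229] 0.019 [589.3 182.3  95.5  84.1 -77.6] 
[  206    48   283   157 32818] 0.0153 [472.4  96.7 340.6 170.2 -77.8] [464.1 105.2 118.8  96.1   4.1]
[[0.5201 0.158  0.032 ]
 [0.5261 0.0641 0.032 ]] [[ 0.5166  0.2767  0.016 ]
 [ 0.5881 -0.0505  0.016 ]
 [ 0.4272 -0.0841  0.016 ]]
```

View pics/w_crop.png

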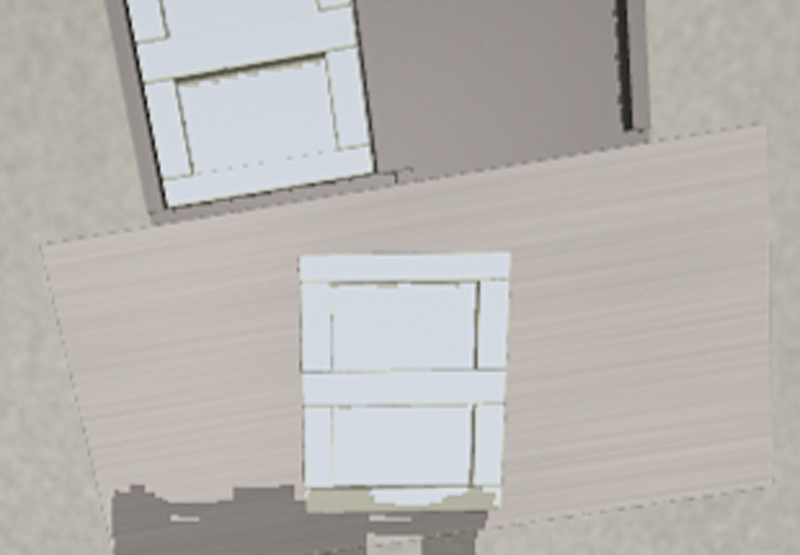

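```bash
python3 -m crank '[{"linear":[0.1,-0.17,-0.5],"rot":[0,0,0.05],"hand":0},{"linear":[0.1,-0.17,-0.5],"rot":[0,0,0.05],"hand":0},{"linear":[0.1,-0.17,-0.5],"rot":[0,0,0.05],"hand":0},{"linear":[0,0,-0.5],"rot":[0,0,0],"hand":0},{"linear":[0,0,-0.5],"rot":[0,0,0],"hand":0},{"linear":[0,0,-0.4],"rot":[0,0,0],"hand":0},{"linear":[0,0,0],"rot":[0,0,0],"hand":0}]'; python3 - <<'E'
from h import *
s=snap('side','side2.png')
o=monitor.get_obs();print(o['tool_pos'])
a=cv2.imread('pics/side2.png')[120:270,200:420];cv2.imwrite('pics/side2c.png',cv2.resize(a,(792,540),interpolation=cv2.INTER_CUBIC))
snap('scene','scene2.png')
a=cv2.imread('pics/scene2.png')[160:310,230:450];cv2.imwrite('pics/scene2c.png',cv2.resize(a,(792,540),interpolation=cv2.INTER_CUBIC))
E
```

```text
clock: 2.82
tool_pos: [0.4362, 0.1121, 0.0495]
orientation: [-143.8, 89.4, 41.2]
force: [-0.4, 0.6, 0.6]
opening: 0.0001
[0.43700401 0.11252904 0.05051961]
```

View pics/side2c.png

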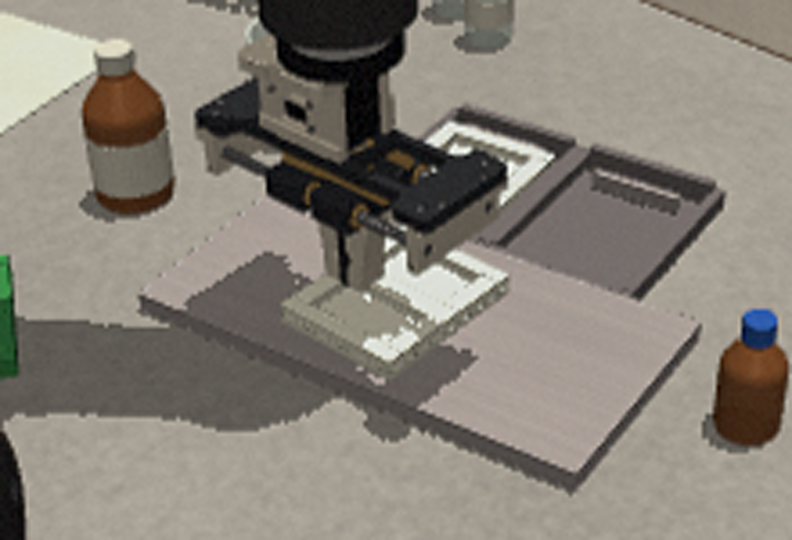

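View pics/scene2c.png

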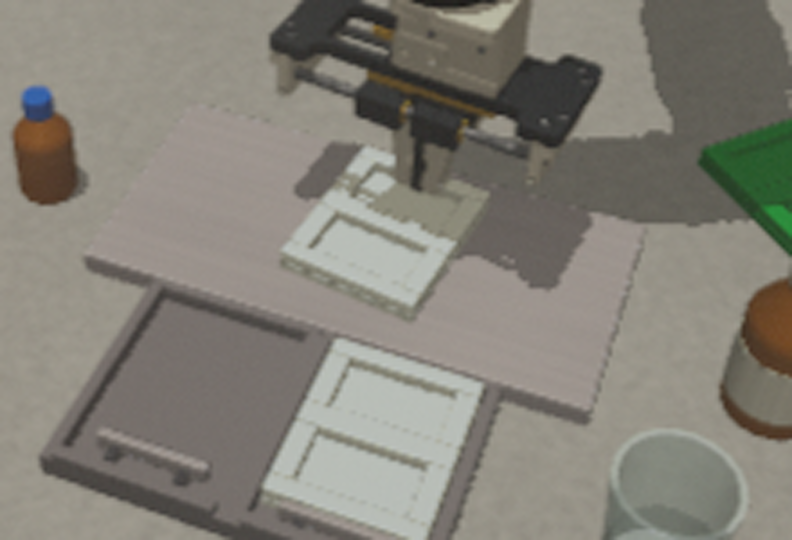

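```bash
python3 -m crank '[{"linear":[0,-0.17,0],"rot":[0,0,0],"hand":0},{"linear":[0,0,-0.2],"rot":[0,0,0],"hand":0},{"linear":[0,0,-0.2],"rot":[0,0,0],"hand":0},{"linear":[0,0,0],"rot":[0,0,0],"hand":0}]'; python3 - <<'E'
from h import *
from scipy.spatial.transform import Rotation as Q
o=monitor.get_obs();M=Q.from_euler('xyz',o['orientation'],degrees=True).as_matrix();print(o['tool_pos'],np.degrees(np.arctan2(-M[1,1],-M[0,1])),M[:,0])
E
```

```text
clock: 3.42
tool_pos: [0.4389, 0.1031, 0.0282]
orientation: [-146.3, 88.9, 38.8]
force: [-0.0, 0.4, 0.1]
opening: 0.0001
[0.4388986  0.10312167 0.02817732] 95.0831026024564 [ 0.01546869  0.01242962 -0.99980309]
```

```bash
python3 -m crank '[{"linear":[-0.03,-0.02,-0.07],"rot":[-0.14,0.18,0],"hand":0.1},{"linear":[0,0,0],"rot":[0,0,0],"hand":0.25},{"linear":[0,0,0],"rot":[0,0,0],"hand":0.4},{"linear":[0,0,0],"rot":[0,0,0],"hand":0.55},{"linear":[0,0,0],"rot":[0,0,0],"hand":0.55}]'; python3 - <<'E'
from h import *
from scipy.spatial.transform import Rotation as Q
o=monitor.get_obs();M=Q.from_euler('xyz',o['orientation'],degrees=True).as_matrix();print(o['tool_pos'],np.degrees(np.arctan2(-M[1,1],-M[0,1])),M[:,0],o['opening'],o['force'])
s=snap('side','side3.png')
a=cv2.imread('pics/side3.png')[120:270,200:420];cv2.imwrite('pics/side3c.png',cv2.resize(a,(792,540),interpolation=cv2.INTER_CUBIC))
E
```

```text
clock: 4.05
tool_pos: [0.4373, 0.1021, 0.0238]
orientation: [25.8, 89.9, -149.1]
force: [0.8, 0.5, -2.2]
opening: 0.0371
[0.43726739 0.10205186 0.02376259] 95.08566640437934 [-1.33146573e-03 -7.96620458e-04 -9.99998796e-01] 0.037078067306970636 [ 0.84140729  0.50375321 -2.21685593]
```

View pics/side3c.png

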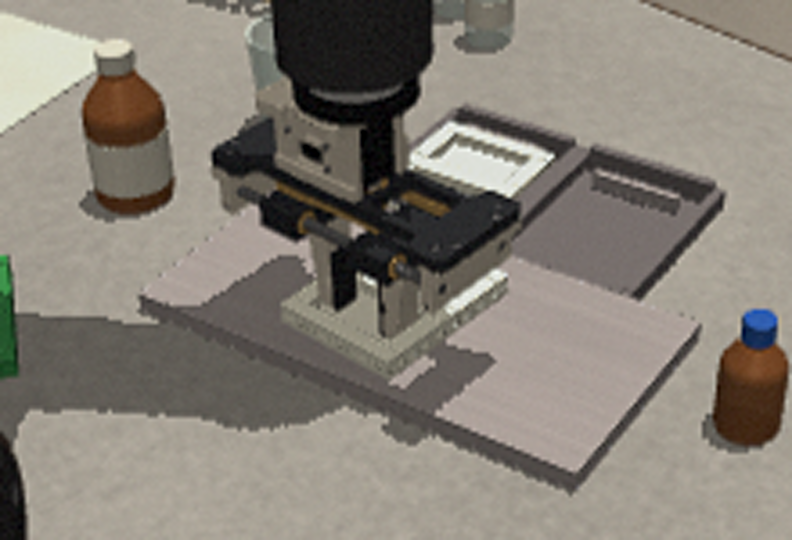

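```bash
python3 -m crank '[{"linear":[0.04,-0.14,0.01],"rot":[0,0,0.18],"hand":0.55},{"linear":[0.04,-0.14,0],"rot":[0,0,0.18],"hand":0.55},{"linear":[0.04,-0.14,0],"rot":[0,0,0.18],"hand":0.55},{"linear":[0.04,-0.14,0],"rot":[0,0,0.18],"hand":0.55},{"linear":[0.04,-0.14,0],"rot":[0,0,0.18],"hand":0.55},{"linear":[0.04,-0.14,0],"rot":[0,0,0.18],"hand":0.55},{"linear":[0.04,-0.14,0],"rot":[0,0,0.18],"hand":0.55},{"linear":[0,0,0],"rot":[0,0,0],"hand":0.55}]'; cat >> h.py <<'E'
SEAT=np.array([.6325,.071]);HD=12.4
def st():
    from scipy.spatial.transform import Rotation as Q
    o=monitor.get_obs();M=Q.from_euler('xyz',o['orientation'],degrees=True).as_matrix()
    a=np.radians(HD);R=np.array([[np.cos(a),-np.sin(a)],[np.sin(a),np.cos(a)]])
    print('t',o['clock'],'tcp',o['tool_pos'].round(4),'yaw',(np.degrees(np.arctan2(-M[1,1],-M[0,1]))-90).round(2),'ax',M[:2,0].round(4),'open',round(o['opening'],4),'F',o['force'].round(1),'bay',(R.T@(o['tool_pos'][:2]-SEAT)).round(4))
E
python3 - <<'E'
from h import *
st()
for n in('side','scene'):
    s=snap(n,n+'4.png');P=cloud(s);im=s['image'].astype(int)
a=cv2.imread('pics/scene4.png')[160:310,230:450];cv2.imwrite('pics/scene4c.png',cv2.resize(a,(792,540),interpolation=cv2.INTER_CUBIC))
E
```

```text
clock: 5.1
tool_pos: [0.4539, 0.0371, 0.0238]
orientation: [15.1, 89.8, -153.1]
force: [-0.4, 0.6, -2.3]
opening: 0.037
t 5.1 tcp [0.4539 0.0371 0.0238] yaw 11.75 ax [-0.0031 -0.0016] open 0.037 F [-0.4  0.6 -2.3] bay [-0.1817  0.0053]
```

View pics/scene4c.png

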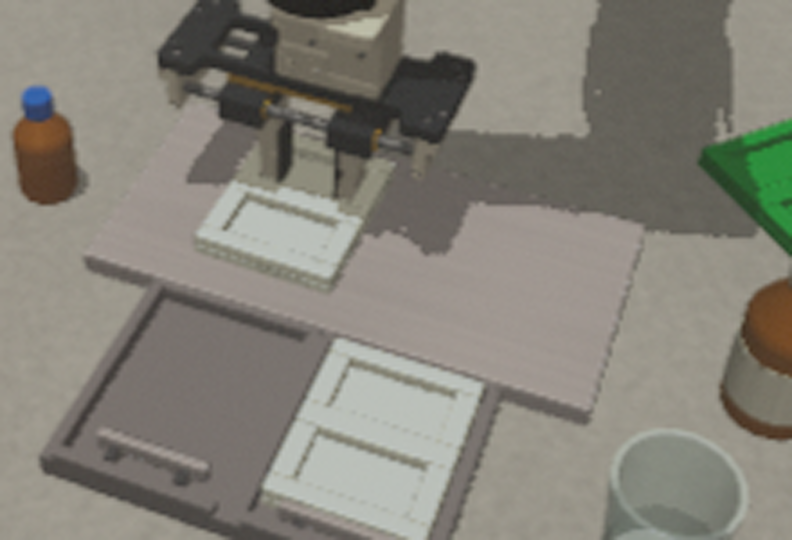

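```bash
python3 -m crank '[{"linear":[0.02,-0.09,0.005],"rot":[-0.02,-0.03,0.13],"hand":0.55},{"linear":[0.2,0.04,0],"rot":[0,0,0],"hand":0.55},{"linear":[0.2,0.04,0],"rot":[0,0,0],"hand":0.55},{"linear":[0,0,0],"rot":[0,0,0],"hand":0.55}]'; 
python3 - <<'E'
from h import *
st()
for n in('wrist','scene'):
    s=snap(n,n+'5.png')
a=cv2.imread('pics/scene5.png')[180:300,230:400];cv2.imwrite('pics/scene5c.png',cv2.resize(a,None,fx=4.5,fy=4.5,interpolation=cv2.INTER_CUBIC))
E
```

```text
clock: 5.7
tool_pos: [0.4811, 0.0375, 0.0242]
orientation: [77.1, 89.8, -90.4]
force: [0.1, 0.1, -2.8]
opening: 0.0375
t 5.7 tcp [0.4811 0.0375 0.0242] yaw 12.49 ax [-0.     -0.0035] open 0.0375 F [ 0.1  0.1 -2.8] bay [-0.155  -0.0002]
```

View pics/scene5c.png

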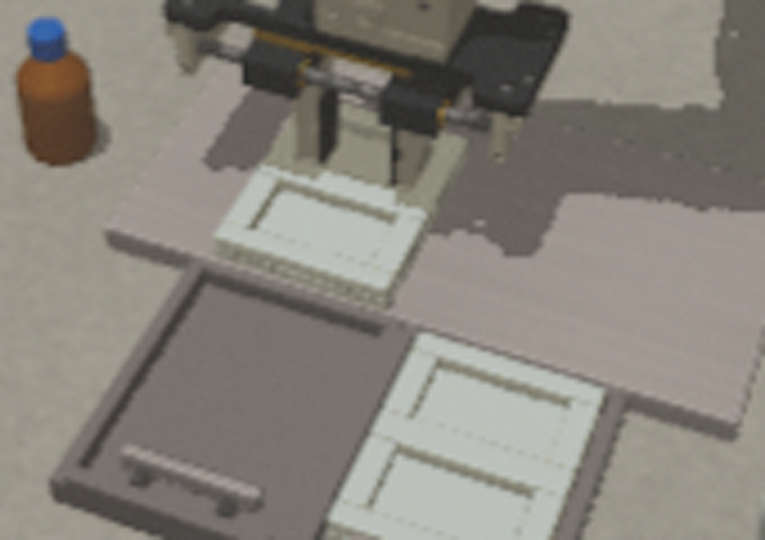

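View pics/wrist5.png

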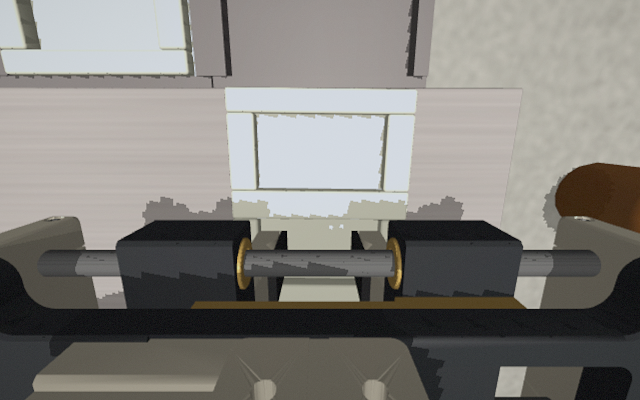

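```bash
python3 - <<'E'
import cv2
a=cv2.imread('pics/wrist5.png')[0:120,180:450];cv2.imwrite('pics/wrist5c.png',cv2.resize(a,(800,356),interpolation=cv2.INTER_NEAREST))
E
```

```text
(no output)
```

View pics/wrist5c.png

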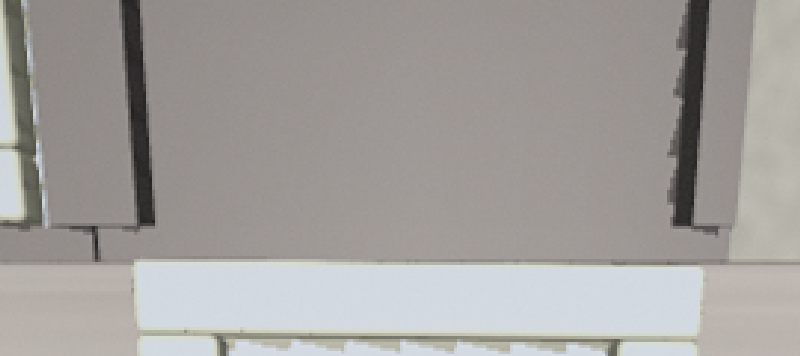

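```bash
cat > bay.py <<'E'
from h import *
def tobay(p):
    a=np.radians(HD);R=np.array([[np.cos(a),-np.sin(a)],[np.sin(a),np.cos(a)]])
    return (R.T@(p[:,:2]-SEAT).T).T.round(4)
E
python3 - <<'E'
from bay import *
s=snap('wrist')
f=lambda l:(np.array(l)+.5)/2.963-.5+[180,0]
for n,l,z in(('topwalls',[(120,0),(137,225),(710,0),(693,225)],.016),('floor',[(143,0),(155,225),(692,0),(674,225)],.004),('plate',[(134,262),(703,265)],.032)):
    print(n,tobay(ray(s,f(l),z)).tolist())
E
```

```text
topwalls [[-0.0265, 0.0505], [-0.0618, 0.0504], [-0.0261, -0.0497], [-0.0616, -0.0499]]
floor [[-0.0219, 0.0499], [-0.0598, 0.0505], [-0.0215, -0.0502], [-0.0596, -0.0499]]
plate [[-0.0702, 0.0466], [-0.0704, -0.0471]]
```

```bash
python3 -m crank '[{"linear":[0.24,0.053,0],"rot":[0,0,0],"hand":0.55},{"linear":[0.24,0.053,0],"rot":[0,0,0],"hand":0.55},{"linear":[0.24,0.053,0],"rot":[0,0,0],"hand":0.55},{"linear":[0.24,0.053,0],"rot":[0,0,0],"hand":0.55},{"linear":[0,0,0],"rot":[0,0,0],"hand":0.55}]'; 
python3 - <<'E'
from h import *
st()
for n in('wrist','side'):
    s=snap(n,n+'6.png')
a=cv2.imread('pics/side6.png')[120:260,240:420];cv2.imwrite('pics/side6c.png',cv2.resize(a,None,fx=4,fy=4,interpolation=cv2.INTER_CUBIC))
E
```

```text
clock: 6.48
tool_pos: [0.5417, 0.0508, 0.0239]
orientation: [65.3, 89.8, -102.2]
force: [0.5, 0.2, -0.6]
opening: 0.0372
t 6.475 tcp [0.5417 0.0508 0.0239] yaw 12.51 ax [-0.0008 -0.0038] open 0.0372 F [ 0.5  0.2 -0.6] bay [-0.093  -0.0002]
```

View pics/wrist6.png

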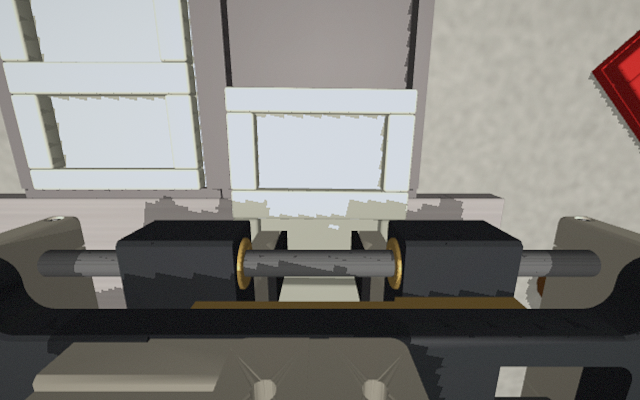

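View pics/side6c.png

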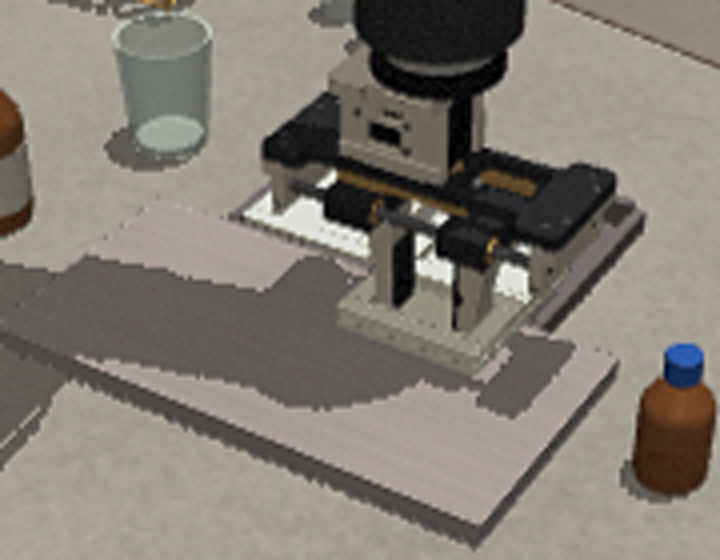

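```bash
python3 -m crank '[{"linear":[0.24,0.053,0.01],"rot":[0,0,0],"hand":0.55},{"linear":[0.16,0.036,0.01],"rot":[0,0,0],"hand":0.55},{"linear":[0,0,0],"rot":[0,0,0],"hand":0.55},{"linear":[0,0,0.03],"rot":[0,0,0],"hand":0.38},{"linear":[0,0,0],"rot":[0,0,0],"hand":0.36},{"linear":[0,0,0],"rot":[0,0,0],"hand":0.36}]'; 
python3 - <<'E'
from h import *
st()
for n in('wrist','side','scene'):
    s=snap(n,n+'7.png')
a=cv2.imread('pics/side7.png')[120:260,240:420];b=cv2.imread('pics/scene7.png')[190:330,220:400];cv2.imwrite('pics/s7c.png',cv2.resize(np.hstack([a,b]),(800,311),interpolation=cv2.INTER_CUBIC))
E
```

```text
clock: 7.32
tool_pos: [0.5646, 0.0557, 0.0274]
orientation: [48.3, 89.7, -119.2]
force: [0.2, -1.0, -0.1]
opening: 0.0319
t 7.325 tcp [0.5646 0.0557 0.0274] yaw 12.5 ax [-0.0023 -0.0042] open 0.0319 F [ 0.2 -1.  -0.1] bay [-0.0696 -0.0004]
```

View pics/wrist7.png

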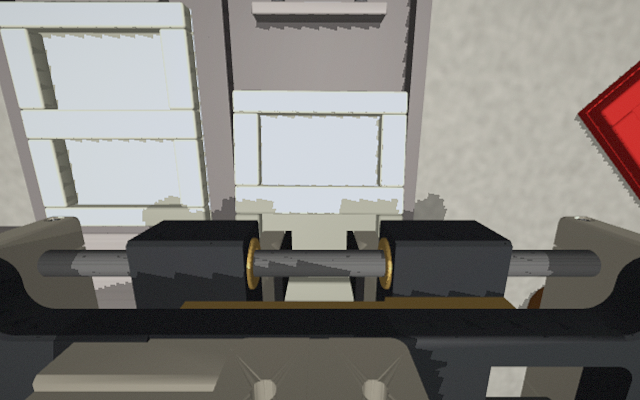

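View pics/s7c.png

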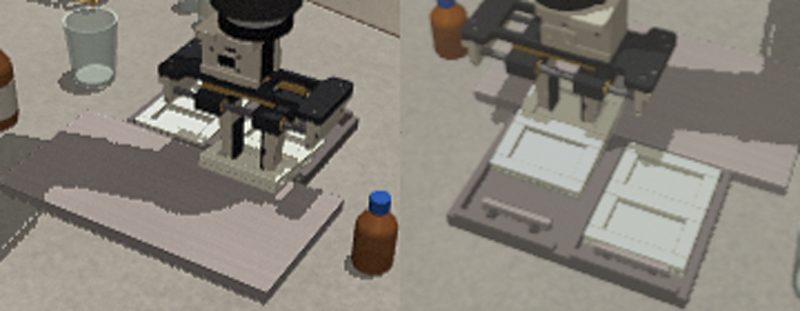

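```bash
python3 -m crank '[{"linear":[0.176,0.039,0],"rot":[0,0,0],"hand":0.36},{"linear":[0.176,0.039,-0.03],"rot":[0,0,0],"hand":0.36},{"linear":[0.176,0.039,-0.03],"rot":[0,0,0],"hand":0.36},{"linear":[0.15,0.033,-0.03],"rot":[0,0,0],"hand":0.36},{"linear":[0,0,0],"rot":[0,0,0],"hand":0.36}]'; 
python3 - <<'E'
from h import *
st()
for n in('wrist','side','scene'):
    s=snap(n,n+'8.png')
a=cv2.imread('pics/side8.png')[120:260,240:420];b=cv2.imread('pics/scene8.png')[190:330,220:400];cv2.imwrite('pics/s8c.png',cv2.resize(np.hstack([a,b]),(800,311),interpolation=cv2.INTER_CUBIC))
E
```

```text
clock: 8.1
tool_pos: [0.6065, 0.0637, 0.0247]
orientation: [34.8, 89.4, -132.6]
force: [-1.6, 0.4, 2.6]
opening: 0.0321
t 8.1 tcp [0.6065 0.0637 0.0247] yaw 12.55 ax [-0.0068 -0.0074] open 0.0321 F [-1.6  0.4  2.6] bay [-0.027  -0.0015]
```

View pics/wrist8.png

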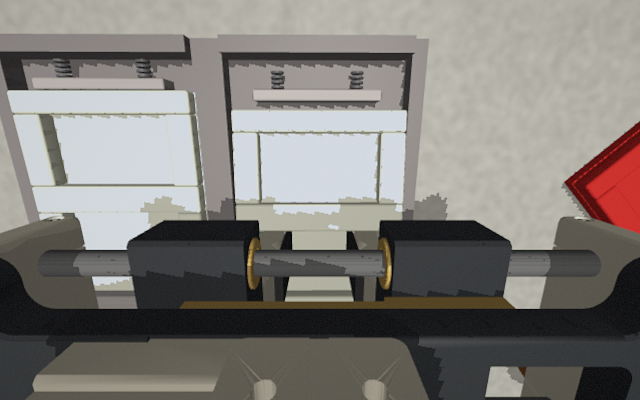

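View pics/s8c.png

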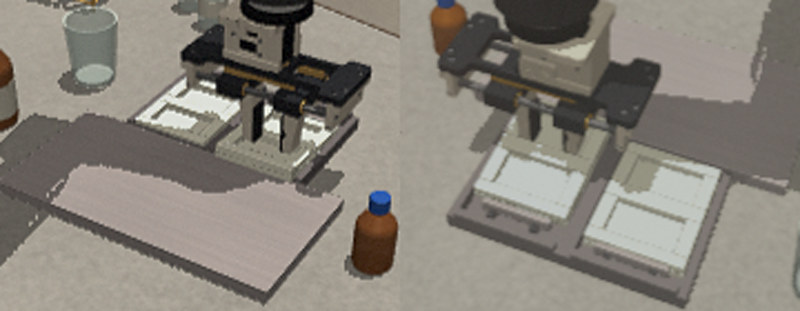

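```bash
python3 - <<'E'
from bay import *
s=snap('wrist')
print(tobay(ray(s,[(232,110),(406,110)],.0205)),tobay(ray(s,[(254,98),(380,98)],.016)),tobay(ray(s,[(232,205),(406,205)],.027)))
P=cloud(s)
for v in (115,122,140,170,190,200,208): print(v,P[v,320].round(4),tobay(P[v,320][None]))
a=cv2.imread('pics/wrist8.png')[60:300,210:430];cv2.imwrite('pics/w8c.png',cv2.resize(a,None,fx=2.5,fy=2.5,interpolation=cv2.INTER_NEAREST))
E
```

```text
[[ 0.0496  0.0461]
 [ 0.0499 -0.047 ]] [[ 0.0561  0.035 ]
 [ 0.0563 -0.0336]] [[-0.0012  0.048 ]
 [-0.001  -0.0491]]
115 [0.6788 0.0802 0.0206] [[ 0.0472 -0.0009]]
122 [0.6753 0.0794 0.0196] [[ 0.0436 -0.0009]]
140 [0.6656 0.0772 0.0107] [[ 0.0336 -0.0011]]
170 [0.6488 0.0734 0.0132] [[ 0.0165 -0.0011]]
190 [0.6371 0.0708 0.0133] [[ 0.0045 -0.0012]]
200 [0.6313 0.0695 0.0141] [[-0.0015 -0.0012]]
208 [0.6288 0.069  0.0229] [[-0.0041 -0.0011]]
```

View pics/w8c.png

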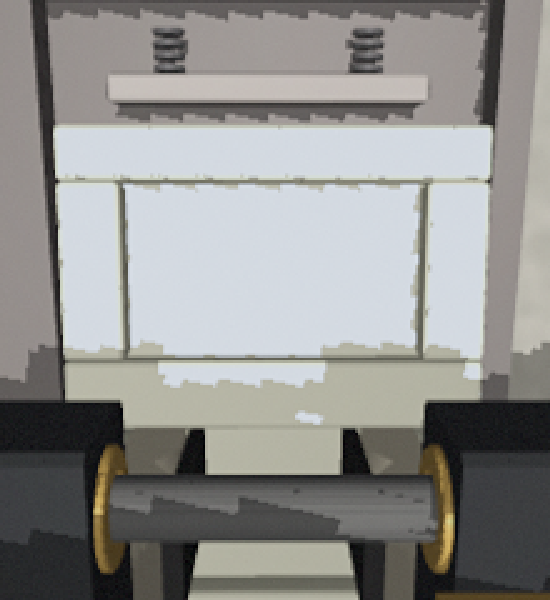

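```bash
python3 -m crank '[{"linear":[-0.03,0.01,-0.06],"rot":[-0.05,0.08,0],"hand":0.36},{"linear":[0,0.01,-0.05],"rot":[0,0,0],"hand":0.36},{"linear":[0,0,0],"rot":[0,0,0],"hand":0.36}]'; 
python3 -c "
from h import *
st()"
```

```text
clock: 8.68
tool_pos: [0.6046, 0.0647, 0.0189]
orientation: [30.4, 88.9, -137.0]
force: [-4.0, -0.1, 5.6]
opening: 0.0314
t 8.675 tcp [0.6046 0.0647 0.0189] yaw 12.6 ax [-0.0136 -0.0127] open 0.0314 F [-4.  -0.1  5.6] bay [-0.0286 -0.0002]
```

```bash
python3 -m crank '[{"linear":[0.1,0.022,0.01],"rot":[0.15,-0.16,0],"hand":0.36},{"linear":[0.1,0.022,0],"rot":[0,0,0],"hand":0.36},{"linear":[0.06,0.013,0],"rot":[0,0,0],"hand":0.36}]'; 
python3 - <<'E'
from bay import *
st()
s=snap('wrist','wrist9.png')
a=cv2.imread('pics/wrist9.png')[60:300,210:430];cv2.imwrite('pics/w9c.png',cv2.resize(a,None,fx=2.5,fy=2.5,interpolation=cv2.INTER_NEAREST))
E
```

```text
clock: 9.05
tool_pos: [0.6142, 0.0666, 0.0179]
orientation: [-0.7, 89.3, -168.1]
force: [-16.2, 2.8, 19.4]
opening: 0.0317
t 9.05 tcp [0.6142 0.0666 0.0179] yaw 12.53 ax [-0.0113 -0.0024] open 0.0317 F [-16.2   2.8  19.4] bay [-0.0188 -0.0004]
```

View pics/w9c.png

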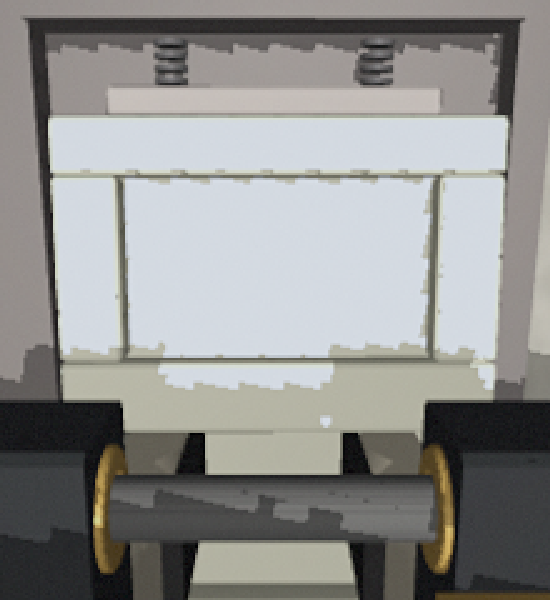

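```bash
python3 -m crank '[{"linear":[0.06,0.013,0.03],"rot":[0.02,-0.1,0],"hand":0.36},{"linear":[0.06,0.013,0.0],"rot":[0,0,0],"hand":0.36}]'; 
python3 -c "
from h import *
st()"
```

```text
clock: 9.35
tool_pos: [0.6153, 0.0669, 0.0166]
orientation: [-0.8, 89.2, -168.3]
force: [-8.1, 0.6, -1.3]
opening: 0.0315
t 9.35 tcp [0.6153 0.0669 0.0166] yaw 12.42 ax [-0.0145 -0.003 ] open 0.0315 F [-8.1  0.6 -1.3] bay [-0.0177 -0.0003]
```

```bash
python3 - <<'E'
from bay import *
s=snap('wrist','wrist10.png');P=cloud(s)
for v in (110,115,120,140,170,195,208,212): print(v,P[v,320,2].round(4),tobay(P[v,320][None]))
s2=snap('side','side10.png');snap('scene','scene10.png')
a=cv2.imread('pics/side10.png')[130:230,260:400];b=cv2.imread('pics/scene10.png')[210:310,240:380];cv2.imwrite('pics/s10c.png',cv2.resize(np.hstack([a,b]),(798,285),interpolation=cv2.INTER_CUBIC))
a=cv2.imread('pics/wrist10.png')[60:300,210:430];cv2.imwrite('pics/w10c.png',cv2.resize(a,None,fx=2.5,fy=2.5,interpolation=cv2.INTER_NEAREST))
E
```

```text
110 0.0189 [[0.0587 0.0001]]
115 0.0185 [[0.0563 0.0001]]
120 0.0197 [[0.0538 0.0001]]
140 0.0109 [[0.0433 0.0001]]
170 0.0121 [[0.0268 0.    ]]
195 0.013 [[ 0.0125 -0.    ]]
208 0.0226 [[0.0075 0.    ]]
212 0.1726 [[0.0511 0.0006]]
```

View pics/s10c.png

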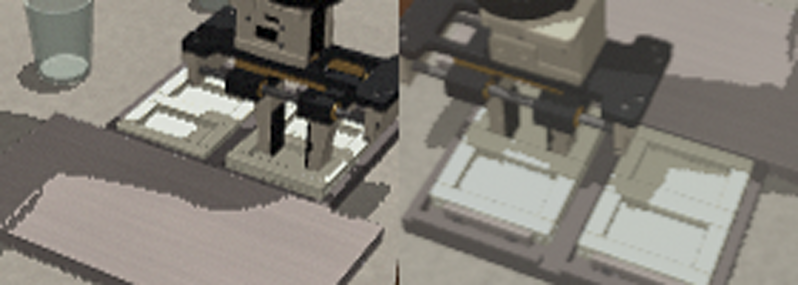

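View pics/w10c.png

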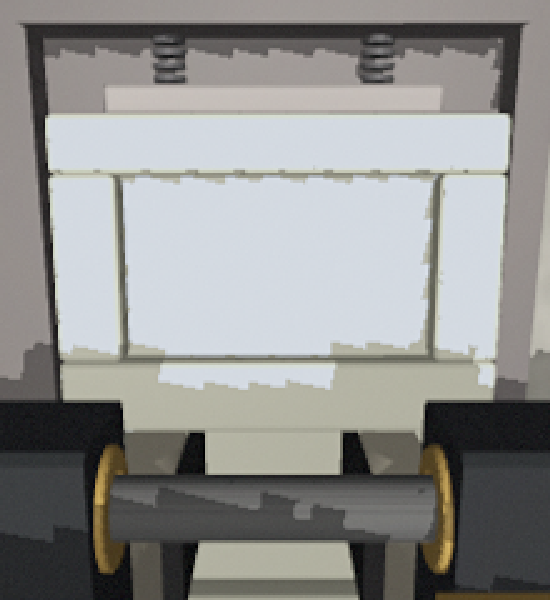

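```bash
python3 -m crank '[{"linear":[0.07,0.015,0.0],"rot":[0.02,-0.12,0],"hand":0.36},{"linear":[0.07,0.015,-0.03],"rot":[0,0,0],"hand":0.36}]'; 
python3 -c "
from h import *
st()"
```

```text
clock: 9.75
tool_pos: [0.6162, 0.0669, 0.0103]
orientation: [2.3, 88.9, -165.4]
force: [-15.7, -0.2, 22.1]
opening: 0.0318
t 9.75 tcp [0.6162 0.0669 0.0103] yaw 12.32 ax [-0.0192 -0.005 ] open 0.0318 F [-15.7  -0.2  22.1] bay [-0.0168 -0.0005]
```

The tip went down to 10 mm, which is the well floor height when the plate lies flat, so the tail has dropped. I'll back off the rib and lift straight out.

```bash
python3 -m crank '[{"linear":[-0.04,-0.01,0.03],"rot":[0,0,0],"hand":0.33},{"linear":[-0.04,-0.01,0.03],"rot":[0,0,0],"hand":0.33},{"linear":[0,0,0],"rot":[0,0,0],"hand":0.33}]'; 
python3 -c "
from h import *
st()"
```

```text
clock: 10.12
tool_pos: [0.6111, 0.0659, 0.0124]
orientation: [2.0, 88.8, -165.7]
force: [0.5, 0.0, 0.2]
opening: 0.029
t 10.125 tcp [0.6111 0.0659 0.0124] yaw 12.32 ax [-0.0206 -0.0052] open 0.029 F [0.5 0.  0.2] bay [-0.022  -0.0004]
```

```bash
python3 -m crank '[{"linear":[0,0,0.1],"rot":[0,0,0],"hand":0.33},{"linear":[0,0,0.3],"rot":[0,0,0],"hand":0.33},{"linear":[-0.3,-0.07,0.8],"rot":[0,0,0],"hand":0.33},{"linear":[-0.6,-0.1,0.8],"rot":[0,0,0],"hand":0.33},{"linear":[-0.6,-0.1,0.8],"rot":[0,0,0],"hand":0.33},{"linear":[-0.5,-0.1,0.5],"rot":[0,0,0],"hand":0.33},{"linear":[0,0,0],"rot":[0,0,0],"hand":0.33}]'; 
python3 - <<'E'
from bay import *
st()
s=snap('wrist','wrist11.png');P=cloud(s);im=s['image'].astype(int);B=tobay(P.reshape(-1,3)).reshape(400,640,2)
for nm,cy in(('plate',0),('stored',.117)):
    m=(im.min(-1)>150)&(abs(B[...,1]-cy)<.056)&(abs(B[...,0])<.07)&(P[...,2]>.016)&(P[...,2]<.03)
    q=P[m]; print(nm,m.sum(),rect(q[:,:2]),tobay(np.array([rect(q[:,:2])[:2]])/1000))
    A=np.c_[B[m],np.ones(m.sum())]; print('plane',np.linalg.lstsq(A,q[:,2],rcond=None)[0].round(4))
for n in('side','scene'): snap(n,n+'11.png')
a=cv2.imread('pics/side11.png')[130:230,260:400];b=cv2.imread('pics/scene11.png')[220:320,240:380];cv2.imwrite('pics/s11c.png',cv2.resize(np.hstack([a,b]),(798,285),interpolation=cv2.INTER_CUBIC))
E
```

```text
clock: 11.0
tool_pos: [0.4899, 0.0429, 0.2238]
orientation: [0.0, 89.4, -167.6]
force: [0.9, 0.2, -0.3]
opening: 0.029
t 11.0 tcp [0.4899 0.0429 0.2238] yaw 12.35 ax [-0.011  -0.0024] open 0.029 F [ 0.9  0.2 -0.3] bay [-0.1453  0.0032]
plate 4715 [626.8  69.4 127.2 110.7  12.4] [[-0.0059 -0.0003]]
plane [0.0011 0.0011 0.0189]
stored 4787 [601.4 184.8 127.1  95.7  12.4] [[-0.0059  0.1178]]
plane [0.0013 0.0011 0.0189]
```

View pics/s11c.png

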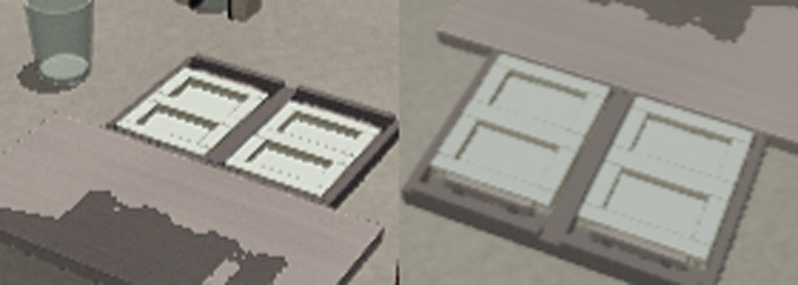

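View pics/wrist11.png

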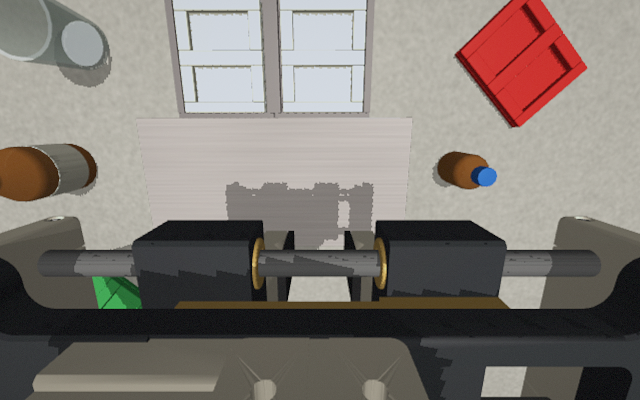

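The plate sits level with the stored one: both fit a plane at 18.9 mm with slope about 0.001. It is at the same depth in its bay, and the gripper is well clear, so I'm handing in.

```bash
python3 -c "
from h import *
print(ticket.close_job())"
```

```text
the job is handed in; nothing more can be done
None
```

The loose white plate is in the empty bay, lying flat with its trailing edge behind the front wall, and the job was handed in at about 11 s. I lowered the fingers into the trailing well and opened them against the side walls. I then slid and turned the plate along the board and over the edge. There I eased the fingers so that it tipped in, and pushed it by the rib against the stop until the tail dropped.

**Last checks:**
- **Flatness:** the plate's top plane is level (slope about 0.001) and at the same measured height as the stored plate, 18.9 mm for both.
- **Position:** the plate is in line with the bay at 12.4°, about 0.3 mm off laterally, and at the same depth as the stored plate. That last view was cut off at the far end, so it shows depth only relative to the stored plate (the -5.9 mm it gave for both is an effect of the cut-off).
- **Stop:** I did not read the stop joint directly. I inferred that it is held back from the plate lying flat and at the same depth as the stored plate.
- **Surroundings:** the stored plate, both bottles and the beaker look untouched, and the gripper is well clear.

The largest forces I read were about 16 N sideways and 22 N vertically, during the final push. The tool's tilt reached about 1.2° after that push, and my small corrections did not remove it; it did not affect the result.

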